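# Return two filter cassettes to a dust-flapped storage case

## Task

Put the two filter cassettes from the inspection stand away in the white dry-storage case, each upright and fully home on the floor of an empty cell, below the dust flaps, and let go. Four of the six cells are already taken and the flaps hide which, so feel your way gently: never lean hard on the case or on a stored cassette, and never drop one in. Leave the other things on the bench where they are.

Things in the scene. Friction and masses are not known exactly. Their poses are not given: they have to be found in the camera images.
- cassette_amber: loose filter cassette, amber glass: black frame 22 (x) x 108 (y, width) x 70 mm high, on it a centred aluminium pull block 12 (x) x 32 (y) x 32 mm high, so 102 mm tall; about 0.3 kg. Origin: centre of the underside, z up. Starts upright in a bay of the stand. Pinch only the top 20 mm of the pull, across its 32 mm width, so that the gripper's wider parts stay above the case. Either way round is fine in a cell
- cassette_green: loose filter cassette, green glass: black frame 22 (x) x 108 (y, width) x 70 mm high, on it a centred aluminium pull block 12 (x) x 32 (y) x 32 mm high, so 102 mm tall; about 0.3 kg. Origin: centre of the underside, z up. Starts upright in a bay of the stand. Pinch only the top 20 mm of the pull, across its 32 mm width, so that the gripper's wider parts stay above the case. Either way round is fine in a cell
- stand: fixed aluminium inspection stand, base 124 (x) x 116 (y) x 10 mm high; two bays, at x = -32 and +32 mm, each between two black cheeks 26 mm apart that rise to z = 32 mm, long axis along y. Origin: centre of the underside. The cassettes lift straight up out of it
- case: fixed white dry-storage case, 138 (x) x 258 (y) x 142 mm high, lid shut. Its top is a 3 (x) by 2 (y) grid of slots, each 38 (x) x 120 (y) mm, 6 mm white walls between; below each is a straight-sided cell of the same plan, 124 mm deep from the rim. Origin: centre of the underside. Any four cells hold a stored cassette, two are empty; which ones differs each time
- case_rim (a point): point at the middle of the case's top, 142 mm above its underside. Each slot is shut by two opaque black flaps 2 mm thick, 1 mm below the rim, hinged on its long sides and meeting in the middle: pushed there they swing down against the cell walls (1 to 3 N in all) and spring shut when nothing is between them
- case_stored (a point): point 22 mm below case_rim: the height at which the pull of any cassette that is fully home ends, out of sight below the flaps. Stored cassettes are like the two loose ones. What is pushed into a full cell meets that pull about here, firm but cushioned (see the cells); in an empty cell nothing stops it before the floor. To set a cassette home the fingers follow it in through the flaps; open them only a little there
- cell0 (a point): point at the centre of the floor pad of one of the case's six cells, 18 mm above the bench, 124 mm below the rim. The floor is a cushioned pad: it starts to give at about 3 N and then 4 N per mm, 10 mm at most; axes as the case's (slot long along y), cell at -44 mm in x and +63 mm in y from the case's origin
- cell1 (a point): point at the centre of the floor pad of one of the case's six cells, 18 mm above the bench, 124 mm below the rim. The floor is a cushioned pad: it starts to give at about 3 N and then 4 N per mm, 10 mm at most; axes as the case's (slot long along y), cell at 0 mm in x and +63 mm in y from the case's origin
- cell2 (a point): point at the centre of the floor pad of one of the case's six cells, 18 mm above the bench, 124 mm below the rim. The floor is a cushioned pad: it starts to give at about 3 N and then 4 N per mm, 10 mm at most; axes as the case's (slot long along y), cell at +44 mm in x and +63 mm in y from the case's origin
- cell3 (a point): point at the centre of the floor pad of one of the case's six cells, 18 mm above the bench, 124 mm below the rim. The floor is a cushioned pad: it starts to give at about 3 N and then 4 N per mm, 10 mm at most; axes as the case's (slot long along y), cell at -44 mm in x and -63 mm in y from the case's origin
- cell4 (a point): point at the centre of the floor pad of one of the case's six cells, 18 mm above the bench, 124 mm below the rim. The floor is a cushioned pad: it starts to give at about 3 N and then 4 N per mm, 10 mm at most; axes as the case's (slot long along y), cell at 0 mm in x and -63 mm in y from the case's origin
- cell5 (a point): point at the centre of the floor pad of one of the case's six cells, 18 mm above the bench, 124 mm below the rim. The floor is a cushioned pad: it starts to give at about 3 N and then 4 N per mm, 10 mm at most; axes as the case's (slot long along y), cell at +44 mm in x and -63 mm in y from the case's origin
- lens_tube: bystander: black lens tube standing on end, 55 mm across, 92 mm tall; origin at the centre of its underside
- blower: bystander: red air blower standing up, 62 mm across, 135 mm tall with its nozzle; origin at the centre of its underside
- driver: bystander: screwdriver with yellow handle lying down, 190 mm long; origin at its middle
- wipes: bystander, fixed to the bench: blue dispenser box of lens wipes, 115 x 115 x 80 mm, with a wipe showing; origin at the centre of its underside
- post_mount: bystander: black optical post holder on a 75 x 60 mm foot, 120 mm tall; origin at the centre of its underside
- lens_dish: bystander: white ceramic dish 110 mm across, 22 mm high; origin at the centre of its underside
- solvent: bystander: white solvent bottle with blue cap, 62 mm across, 170 mm tall; origin at the centre of its underside

How it is judged:
By the outcome, as a careful person would: the job done as asked, in the order asked, and still so for the second after the job is handed in, with the robot touching nothing.
It also fails if it takes over 67 s, if anything falls off the work surface, if the arm or the gripper's body presses on something with over 40 N, if the wrist force passes 120 N, or if a joint passes its speed limit or range.

## Robot

A 6-joint arm with a two-finger parallel gripper is mounted at the origin on the work surface. World frame = base frame: x ahead of the robot, y to its left, z up, the work surface at z = 0. Lengths are in m, angles in degrees, forces in N, time in s.
With the tool pointing down it reaches from about 0.375 to 0.9 m from the base axis. Payload 3.1 kg.
Tool frame: the origin (TCP) lies between the finger pads; the fingertips stand 11 mm ahead of it and the grasp point (between the pads) lies 8 mm behind it; z points along the fingers, y is the line along which they close (so a half turn about z gives the same grasp; the last joint's range is limited). The gripper opens to 87 mm and grips with 3 to 60 N. Pads are 19 mm wide; open, the fingers measure 117 mm over their backs; the gripper's body (75 mm by 190 mm) begins 51 mm behind the grasp point.
Start: joints at [56.637, 30.224, 82.088, -0, 67.689, -10.227], TCP at [0.246, 0.575, 0.234] pointing down, gripper open.
Joint ranges: [-176.69, 176.69], [-43.24, 126.21], [12.49, 139.97], [-82, 262], [0, 151.66], [-163.58, 163.58]. Speed limits (degrees/s): [159.86, 159.86, 180, 180, 180, 180].

## Interface

Orientations are given as a 3x3 rotation matrix whose columns are the frame's x, y, z axes.
In Python, from rig import bot gives the robot as it stands.
- The arm moves only by the tool apply_moves, never from a script. Its argument "steps" is a list that holds one entry, the list of rows, each a list of 7 numbers: the shift along the tool's x, y, z in cm, then the turn, a rotation vector about the tool's x, y, z in degrees, then the gripper command: -1 is shut, 1 is fully open, values between are in proportion. In form: [[[dx, dy, dz, rx, ry, rz, jaw], ...]]. A call has 1 to 20 rows; each row is the pose to reach, as a shift and turn from the pose commanded when the call began, along the tool's axes at that moment; what a row does not reach only later rows make up. A row lasts 1/8 s, in which the tool goes at most 62.5 mm and 10.7 degrees, less where a joint would pass 70% of its speed; a pose out of reach is approached as far as the arm can. A call with a gripper value outside its range is refused whole. The fingers move at their own pace and stop on an object; the grip force is fixed at half the most. Time passes only in rows, so rows that repeat a pose let the fingers close. It gives the time, the measured TCP pose, the force, the opening and the grip force at its end, in the units of the state.
- bot.read_state(): the state, without advancing time (a new reading comes with each control period).
- bot.capture(name): name is "side" or "top" or "wrist"; returns the picture (400x640x3 uint8, blue, green, red); there is no depth.
- bot.camera_model(name): a dict with "intrinsics" (3x3 intrinsics, pixels), "k1" (the pictures are not rectified: a ray, as slopes to the right and down, at radius r is drawn at 1 + k1 r^2 times it, then the intrinsics apply), "R" (3x3) and "t" (3): a world point X has camera coordinates R X + t. Camera axes: x right, y down, z forward; pixel columns grow to the right and rows downward; lengths in m; the calibration is good to about 2 mm. A picture is of the moment at which its call begins: read the wrist's pose just before it. camera_model takes no time and is no camera call; for the wrist camera it gives the pose at the moment of the call.
- bot.hand_in(): hands the job in; it is judged then, once.
The state is a dict: "time_s": time; "joint_positions": joint angles; "qvel": joint speeds; "tau": joint torques, N m; "position": TCP position; "tcp_rot": TCP orientation; "force": force on the tool from outside, world axes, zero at the start; "moment": the same for the moment, N m; "opening": opening from 0.0 (shut) to 1.0 (fully open); "grasp_force": force on a finger pad.
Only numpy, scipy, OpenCV 4.12 (cv2) and the standard library are available. Lean on these libraries where they do the work, as an engineer would, in place of code of your own. Each camera call takes 0.05 s, during which the arm holds its last target. There are 200 camera calls.

## Working session

There is one attempt and no reset: what is moved stays moved. The work goes in short steps, Python scripts to look and compute and a tool call to move; the robot and the scene stay as the last step left them, time stands still between calls to the robot, and variables do not carry over. Pictures are saved under pics/ and viewed, at most 10 in all, crops included, and the job is handed in when it is done.

Besides the shell and the picture viewer there is one more tool, called after "Emit:" as name(argument=value, ...) on one line, values as JSON. apply_moves: Moves the arm, as the interface text tells. Its arguments: {"type":"object","properties":{"steps":{"type":"array","items":{"type":"array","items":{"type":"array","items":{"type":"number"}}}}},"required":["steps"]}

```bash
mkdir -p pics; ls; python3 - <<'E'
from rig import bot
import cv2
print(bot.read_state())
for n in("top","side"):
    cv2.imwrite(f"pics/{n}0.png",bot.capture(n)); print(n,bot.camera_model(n))
E
```

```text
pics
{'time_s': 0.0, 'joint_positions': array([ 5.66386771e+01,  3.02786938e+01,  8.21562540e+01, -1.45071544e-03,
        6.76871482e+01, -1.02273921e+01]), 'qvel': array([ 0.02800942, -0.02889158, -0.04574994, -0.05129887,  0.07234673,
        0.07031331]), 'tau': array([-1.65783540e-04, -4.40053332e+01, -1.76590651e+01,  6.33148570e-02,
        5.84352377e-02, -1.62043771e-04]), 'position': array([0.24514074, 0.57415817, 0.23257524]), 'tcp_rot': array([[-9.19592574e-01,  3.92871697e-01, -1.15229626e-03],
       [ 3.92873226e-01,  9.19590895e-01, -1.79271394e-03],
       [ 3.55334580e-04, -2.10127277e-03, -9.99997729e-01]]), 'force': array([-0.69927533, -1.18956139,  0.61177663]), 'moment': array([ 0.03454403, -0.03816437,  0.00302686]), 'grasp_force': 0.0, 'opening': 0.9983529268720459}
top {'intrinsics': array([[444.30347069,   0.        , 315.89944693],
       [  0.        , 444.30347069, 201.23604515],
       [  0.        ,   0.        ,   1.        ]]), 'k1': -0.08580504892307485, 'R': array([[ 2.17175141e-02, -9.99759843e-01,  2.93360600e-03],
       [-9.87425181e-01, -2.19089717e-02, -1.56561519e-01],
       [ 1.56588192e-01,  5.03410560e-04, -9.87663852e-01]]), 't': array([0.03094469, 0.53728831, 1.31857157])}
side {'intrinsics': array([[474.16921998,   0.        , 321.28037779],
       [  0.        , 474.16921998, 190.88224837],
       [  0.        ,   0.        ,   1.        ]]), 'k1': -0.14050463791563236, 'R': array([[ 0.99867999,  0.04858239, -0.01667408],
       [ 0.02824984, -0.79063598, -0.61163444],
       [-0.04289779,  0.61035604, -0.79096478]]), 't': array([-0.53033734,  0.07283143,  1.28250233])}
```

View pics/top0.png

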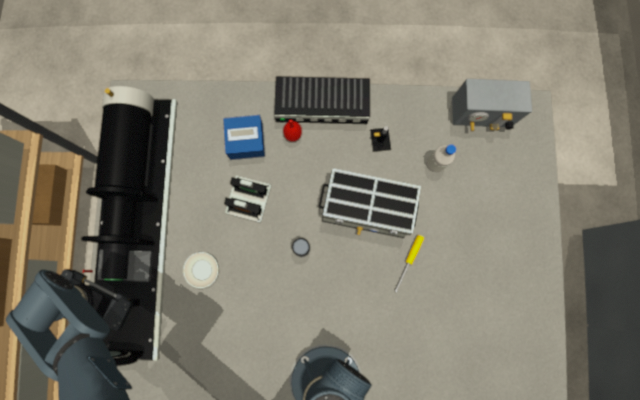

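View pics/side0.png

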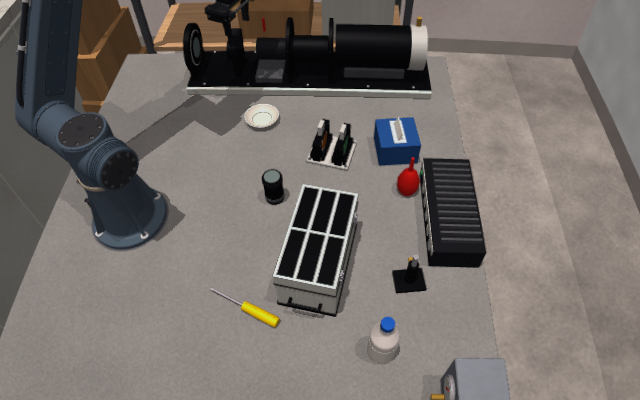

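The top view shows the case rim around (323-420, 170-236) and the stand around (225-270, 177-219), with its two black cassettes. In the side view the case top is at (278-358, 186-285) and the stand at (307-355, 120-167). I'll zoom in on both.

```bash
python3 - <<'E'
import cv2,numpy as np
t=cv2.imread("pics/top0.png")[160:245,218:428]; s=cv2.imread("pics/side0.png")[115:295,270:365]
a=cv2.resize(t,None,fx=3.8,fy=3.8,interpolation=3)
b=cv2.resize(cv2.rotate(s,cv2.ROTATE_90_COUNTERCLOCKWISE),None,fx=2.8,fy=2.8,interpolation=3)
o=np.zeros((a.shape[0]+b.shape[0],800,3),np.uint8);o[:a.shape[0],:a.shape[1]]=a[:,:800];o[a.shape[0]:,:b.shape[1]]=b
print(a.shape,b.shape);cv2.imwrite("pics/z.png",o)
E
```

```text
(323, 798, 3) (266, 504, 3)
```

View pics/z.png

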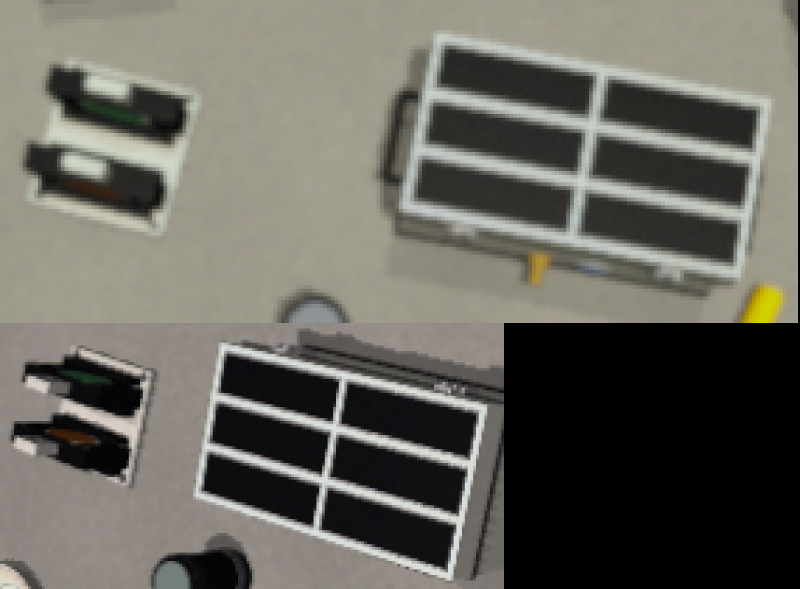

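```bash
cat > h.py <<'E'
import numpy as np,cv2
from scipy.optimize import least_squares
from rig import bot
def proj(m,P):
    c=np.asarray(P)@np.array(m["R"]).T+m["t"]; s=c[:,:2]/c[:,2:]; s=s*(1+m["k1"]*(s**2).sum(1,keepdims=True))
    K=m["intrinsics"]; return s*[K[0,0],K[1,1]]+[K[0,2],K[1,2]]
def pos(p,L):  # p=x,y,yaw ; local points
    c,s=np.cos(p[2]),np.sin(p[2]); L=np.asarray(L,float); return np.c_[L[:,:2]@np.array([[c,s],[-s,c]])+p[:2],L[:,2]]
def fit(obs,p0):  # obs: list of (model, local pts, pixels)
    f=lambda p:np.concatenate([(proj(m,pos(p,L))-q).ravel() for m,L,q in obs])
    r=least_squares(f,p0); return r.x,np.abs(r.fun).reshape(-1,2).max(1)
E
python3 - <<'E'
from h import *
T,S=bot.camera_model("top"),bot.camera_model("side")
tp=lambda a:(np.array(a)-1.4)/3.8+[218,160]
sd=lambda a:np.array([[270+94-(y-323)/2.8,115+x/2.8] for x,y in a])
C=[[.069,.129,.142],[.069,-.129,.142],[-.069,-.129,.142],[-.069,.129,.142]]
p,r=fit([(T,C,tp([(436,35),(770,98),(742,277),(401,209)])),(S,C,sd([(220,345),(487,404),(453,578),(195,495)]))],[.5,-.1,-.2])
print("case",p[:2],np.degrees(p[2]),r)
B=[[.062,.058,.01],[.062,-.058,.01],[-.062,-.058,.01],[-.062,.058,.01]]
p,r=fit([(T,B,tp([(68,58),(200,95),(162,236),(30,203)])),(S,B[1:3],sd([(155,372),(130,487)]))],[.5,.2,-.2])
print("stand",p[:2],np.degrees(p[2]),r)
p,r=fit([(T,[[.032,0,.112],[-.032,0,.112]],tp([(107,79),(85,158)]))],p); print("pulls",p,r)
E
```

```text
case [ 0.52902607 -0.11820626] -9.835305138100518 [1.08222729 0.58913466 0.5432143  0.24280727 0.56624847 0.09486903
 0.98833262 1.38601215]
stand [0.5463768  0.25552523] -12.709138586066649 [0.36095456 0.86948647 0.68696967 0.26219525 1.39328218 0.67167297]
pulls [ 0.55161719  0.25649671 -0.22187474] [0.06846072 0.06741079]
```

```bash
cat >> h.py <<'E'
from scipy.spatial.transform import Rotation as R
def delta(tgt,yaw,pr=True):
    """move (cm,deg in tool axes) to TCP tgt, pointing down, tool y along (-sin yaw, cos yaw), tool x = -(cos,sin)"""
    s=bot.read_state(); A=s["tcp_rot"]; yw=np.radians(yaw)
    D=np.c_[[-np.cos(yw),-np.sin(yw),0],[-np.sin(yw),np.cos(yw),0],[0,0,-1]]
    d=A.T@(np.array(tgt)-s["position"])*100; w=R.from_matrix(A.T@D).as_rotvec(degrees=True)
    print("t",round(s["time_s"],2),"d",d.round(2),"rot",w.round(2),"F",s["force"].round(1),"pos",s["position"].round(4),"open",round(s["opening"],3))
E
python3 - <<'E'
from h import *
s=bot.read_state();m=bot.camera_model("wrist");c=-m["R"].T@m["t"]
print("cam in tool",s["tcp_rot"].T@(c-s["position"]),"R",(m["R"]@s["tcp_rot"]).round(2),m["intrinsics"][0,0],m["k1"])
delta([.545,.255,.28],-12.7)
E
```

```text
cam in tool [ 0.07433204  0.00035929 -0.15137027] R [[-0.    1.    0.  ]
 [-0.96  0.   -0.27]
 [-0.27 -0.    0.96]] 357.3020194999977 -0.05832570859242249
t 0.1 d [-40.11 -17.58  -4.71] rot [ -0.1   -0.03 -10.43] F [0.5 0.4 0.2] pos [0.2452 0.5742 0.2327] open 0.999
```

Emit:
apply_moves(steps=[[[-40.1,-17.6,-4.7,0,0,-10.4,1],[-40.1,-17.6,-4.7,0,0,-10.4,1],[-40.1,-17.6,-4.7,0,0,-10.4,1],[-40.1,-17.6,-4.7,0,0,-10.4,1],[-40.1,-17.6,-4.7,0,0,-10.4,1],[-40.1,-17.6,-4.7,0,0,-10.4,1],[-40.1,-17.6,-4.7,0,0,-10.4,1],[-40.1,-17.6,-4.7,0,0,-10.4,1],[-40.1,-17.6,-4.7,0,0,-10.4,1],[-40.1,-17.6,-4.7,0,0,-10.4,1],[-40.1,-17.6,-4.7,0,0,-10.4,1]]])

```text
time_s: 1.48
position: [0.5439, 0.2566, 0.2804]
tcp_rot: [[-0.976, 0.218, -0.001], [0.218, 0.976, -0.0], [0.001, -0.0, -1.0]]
force: [0.3, -0.6, -0.2]
opening: 0.998
grasp_force: 0.0
```

```bash
python3 - <<'E'
from h import *
import pickle
delta([.545,.255,.28],-12.7)
m=bot.camera_model("wrist");im=bot.capture("wrist");pickle.dump(m,open("w1.pkl","wb"))
cv2.imwrite("pics/w1.png",im)
E
```

```text
t 1.48 d [-0.15 -0.13  0.04] rot [-0.01 -0.04  0.1 ] F [ 0.3 -0.6 -0.2] pos [0.5439 0.2566 0.2804] open 0.998
```

View pics/w1.png

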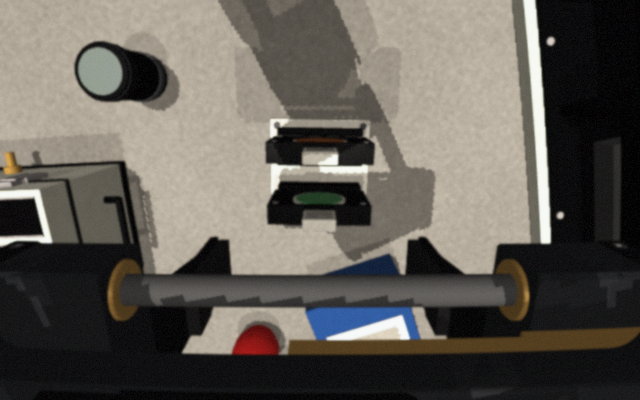

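The wrist view shows the amber cassette (about 320,150) and the green one (about 320,205), with the fingers at the bottom. I'll zoom in for the edges of the pulls.

```bash
python3 - <<'E'
import cv2
a=cv2.imread("pics/w1.png")[112:232,255:385]
cv2.imwrite("pics/w1z.png",cv2.resize(a,None,fx=5,fy=5,interpolation=2))
E
```

```text
(no output)
```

View pics/w1z.png

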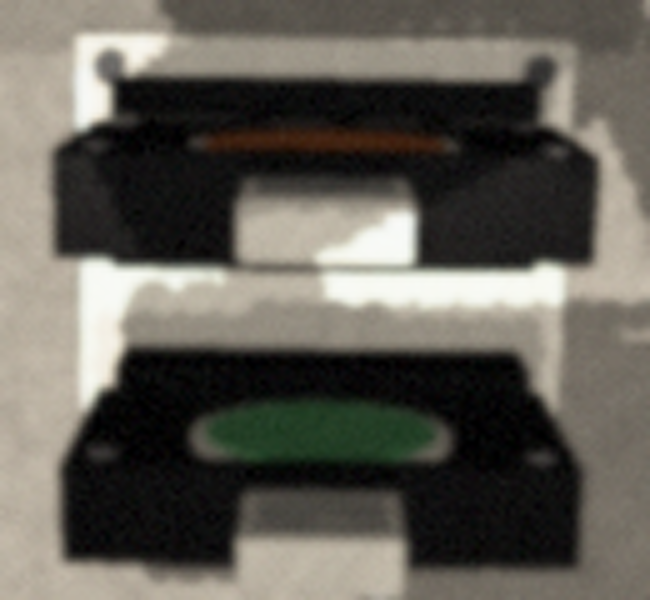

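```bash
python3 - <<'E'
from h import *
import pickle
m=pickle.load(open("w1.pkl","rb")); px=lambda a:(np.array(a)-2)/5+[255,112]
F=[[-.011,-.054,.08],[-.011,.054,.08],[.011,-.054,.08],[.011,.054,.08]]
P=[[-.006,-.016,.112],[-.006,.016,.112],[.006,-.016,.112],[.006,.016,.112]]
for n,L,q in(("amber",F+P,[(57,150),(593,157),(58,258),(592,264),(236,202),(416,202),(234,265),(418,265)]),("green",F+P[:2],[(65,466),(579,466),(68,558),(575,565),(240,537),(408,537)])):
    p,r=fit([(m,L,px(q))],[.55,.25,-.2]);print(n,p[:2],np.degrees(p[2]),r.round(1))
S=[[-.062,-.058,.01],[-.062,.058,.01]]
p,r=fit([(m,S,px([(75,36),(573,42)]))],[.55,.25,-.2]);print("stand",p[:2],np.degrees(p[2]),r)
E
```

```text
amber [0.5182071 0.2642768] -13.189238574413105 [1.4 1.7 1.  0.8 0.7 0.4 0.6 0.8]
green [0.57985399 0.24996874] -12.984128429685589 [1.1 1.4 1.2 1.2 0.4 0.1]
stand [0.54932328 0.25652326] -13.27262767954412 [0.37756695 0.37774211]
```

```bash
python3 - <<'E'
from h import *
delta([.518,.264,.150],-13)
E
```

```text
t 1.52 d [ 2.7   0.16 13.05] rot [-0.01 -0.03  0.39] F [0.  0.5 0.6] pos [0.5441 0.2565 0.2805] open 1.0
```

Emit:
apply_moves(steps=[[[2.7,0.15,5,0,0,0.4,0.5],[2.7,0.15,9,0,0,0.4,0.5],[2.7,0.15,13,0,0,0.4,0.5],[2.7,0.15,13,0,0,0.4,0.5],[2.7,0.15,13,0,0,0.4,0.5],[2.7,0.15,13,0,0,0.4,0.5]]])

```text
time_s: 2.28
position: [0.5205, 0.2633, 0.1526]
tcp_rot: [[-0.974, 0.227, 0.004], [0.227, 0.974, 0.001], [-0.004, 0.002, -1.0]]
force: [-0.7, 0.4, -0.1]
opening: 0.751
grasp_force: 0.0
```

```bash
python3 - <<'E'
from h import *
import pickle
delta([.518,.264,.104],-13)
m=bot.camera_model("wrist");im=bot.capture("wrist");pickle.dump(m,open("w2.pkl","wb"))
cv2.imwrite("pics/w2.png",im)
E
```

```text
t 2.27 d [ 0.27 -0.    4.86] rot [ 0.11  0.21 -0.12] F [-0.7  0.4 -0.1] pos [0.5205 0.2633 0.1526] open 0.751
```

View pics/w2.png

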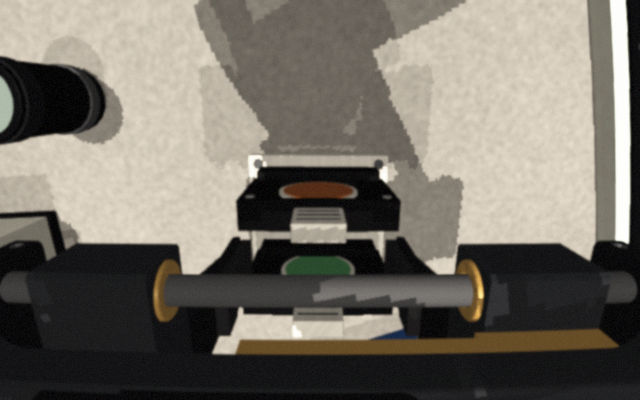

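```bash
python3 - <<'E'
from h import *
import pickle
m=pickle.load(open("w2.pkl","rb"))
P=[[-.006,-.016,.112],[-.006,.016,.112],[.006,-.016,.112],[.006,.016,.112],[.011,-.054,.08],[.011,.054,.08]]
p,r=fit([(m,P,np.array([(292,224),(346,224),(291,241.5),(347,241.5),(238.5,229),(399,230)]))],[.55,.25,-.2]);print(p[:2],np.degrees(p[2]),r.round(1))
delta([p[0],p[1],.1045],-13)
E
```

```text
[0.5178389  0.26501941] -13.432037966480017 [1.8 1.5 0.5 0.7 1.4 1.2]
t 2.33 d [0.3  0.11 4.8 ] rot [ 0.11  0.19 -0.12] F [ 0.1  0.3 -0.1] pos [0.5203 0.2632 0.1525] open 0.749
```

Emit:
apply_moves(steps=[[[0.3,0.1,2,0,0.1,-0.2,0.5],[0.3,0.1,4,0,0.1,-0.2,0.5],[0.3,0.1,4.7,0,0.1,-0.2,0.5],[0.3,0.1,4.7,0,0.1,-0.2,0.5],[0.3,0.1,4.7,0,0.1,-0.2,0.5]]])

```text
time_s: 2.95
position: [0.5172, 0.2646, 0.1045]
tcp_rot: [[-0.975, 0.224, 0.0], [0.224, 0.975, 0.001], [0.0, 0.001, -1.0]]
force: [0.0, -0.6, 0.4]
opening: 0.748
grasp_force: 0.0
```

```bash
python3 - <<'E'
from h import *
delta([.518,.2645,.1045],-13.2)
E
```

```text
t 2.95 d [-0.08  0.01  0.  ] rot [ 0.06 -0.    0.26] F [ 0.  -0.6  0.4] pos [0.5172 0.2646 0.1045] open 0.748
```

Good. Close on the pull, then lift straight up a little.

Emit:
apply_moves(steps=[[[0,0,0,0,0,0,-1],[0,0,0,0,0,0,-1],[0,0,0,0,0,0,-1],[0,0,0,0,0,0,-1],[0,0,0,0,0,0,-1],[0,0,-1,0,0,0,-1],[0,0,-3,0,0,0,-1],[0,0,-5,0,0,0,-1],[0,0,-9,0,0,0,-1],[0,0,-13,0,0,0,-1],[0,0,-17,0,0,0,-1],[0,0,-17,0,0,0,-1],[0,0,-17,0,0,0,-1]]])

```text
time_s: 4.58
position: [0.5154, 0.2639, 0.2723]
tcp_rot: [[-0.975, 0.224, -0.005], [0.224, 0.975, -0.0], [0.004, -0.001, -1.0]]
force: [-1.1, -0.7, -4.3]
opening: 0.361
grasp_force: 30.0
```

```bash
python3 - <<'E'
from h import *
s=bot.read_state();print(s["force"],s["moment"],s["grasp_force"])
# view pose over case: want camera central over case; TCP ~ 0.03 +x beyond case centre
delta([.55,-.118,.295],-9.8)
E
```

```text
[-1.08786442 -0.73228652 -4.33359321] [0.01212512 0.06165232 0.02372924] 29.99940186738968
t 4.58 d [-11.91 -36.45  -2.27] rot [-0.08 -0.25 -3.14] F [-1.1 -0.7 -4.3] pos [0.5154 0.2639 0.2723] open 0.361
```

```bash
python3 - <<'E'
from h import *
delta([.60,-.13,.295],-9.8)
E
```

```text
t 4.58 d [-17.05 -36.5   -2.29] rot [-0.08 -0.25 -3.14] F [-1.1 -0.7 -4.3] pos [0.5154 0.2639 0.2723] open 0.361
```

Emit:
apply_moves(steps=[[[-2,-5,-2.3,0,0,-3.1,-1],[-4,-10,-2.3,0,0,-3.1,-1],[-6.5,-15,-2.3,0,0,-3.1,-1],[-9,-20,-2.3,0,0,-3.1,-1],[-11.5,-25,-2.3,0,0,-3.1,-1],[-14,-30,-2.3,0,0,-3.1,-1],[-16,-34,-2.3,0,0,-3.1,-1],[-17,-36.5,-2.3,0,0,-3.1,-1],[-17,-36.5,-2.3,0,0,-3.1,-1],[-17,-36.5,-2.3,0,0,-3.1,-1],[-17,-36.5,-2.3,0,0,-3.1,-1]]])

```text
time_s: 5.95
position: [0.6001, -0.1279, 0.2955]
tcp_rot: [[-0.986, 0.169, -0.003], [0.169, 0.986, 0.002], [0.004, 0.001, -1.0]]
force: [-0.0, 0.2, -1.9]
opening: 0.365
grasp_force: 30.0
```

```bash
python3 - <<'E'
from h import *
import pickle
delta([.60,-.13,.295],-9.8)
m=bot.camera_model("wrist");im=bot.capture("wrist");pickle.dump(m,open("w3.pkl","wb"))
cv2.imwrite("pics/w3.png",cv2.resize(im[0:330,60:580],None,fx=1.5,fy=1.5,interpolation=2))
E
```

```text
t 5.95 d [-0.02 -0.21  0.05] rot [ 0.05 -0.21  0.05] F [-0.   0.2 -1.9] pos [ 0.6001 -0.1279  0.2955] open 0.365
```

View pics/w3.png

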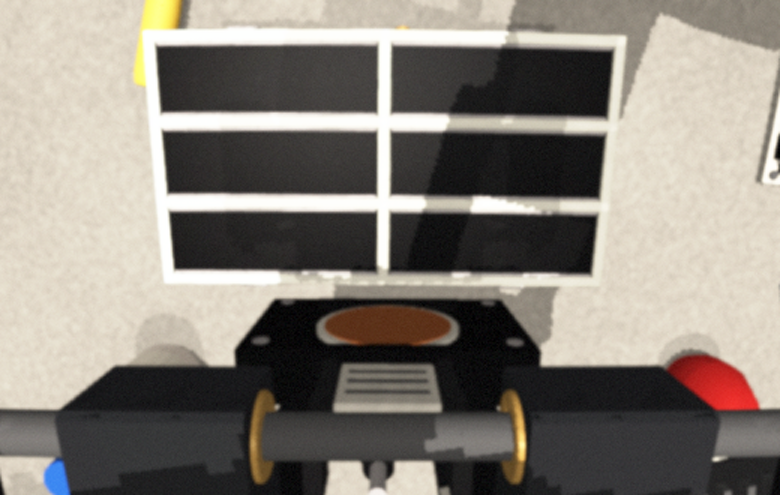

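```bash
python3 - <<'E'
from h import *
import pickle
m=pickle.load(open("w3.pkl","rb"));px=lambda a:np.array(a)/1.5+[60,0]-.17
L=[[x,y,.142] for a,b in((.069,.129),(.063,.123)) for x in(-a,a) for y in(-b,b)]
q=[(144,31),(626,37),(164,283),(600,285),(159,47),(612,50),(173,271),(595,272)]
p,r=fit([(m,L,px(q))],[.53,-.12,-.17]);print(p[:2],np.degrees(p[2]),r.round(1))
g=np.array([[x,y,0] for y in(.063,-.063) for x in(-.044,0,.044)])
for i,c in enumerate(pos(p,g)): print(i,c[:2].round(4))
E
```

```text
[ 0.5307495  -0.11723005] -10.20430995171808 [1.  1.2 0.6 1.4 3.1 2.3 2.  3.4]
0 [ 0.4986 -0.0474]
1 [ 0.5419 -0.0552]
2 [ 0.5852 -0.063 ]
3 [ 0.4763 -0.1714]
4 [ 0.5196 -0.1792]
5 [ 0.5629 -0.187 ]
```

```bash
cat >> h.py <<'E'
CASE=[.5302,-.1175,np.radians(-10.1)]
G=pos(CASE,[[x,y,0] for y in(.063,-.063) for x in(-.044,0,.044)])
def cell(i,z): delta([G[i,0],G[i,1],z],-10.1)
E
python3 - <<'E'
from h import *
cell(2,.25)
E
```

```text
t 6.0 d [2.64 6.12 4.6 ] rot [ 0.03 -0.17  0.35] F [-0.1  0.1 -3.1] pos [ 0.6003 -0.128   0.2958] open 0.363
```

Emit:
apply_moves(steps=[[[1.3,3,1,0,-0.2,0.3,-1],[2.6,6.1,3,0,-0.2,0.3,-1],[2.6,6.1,4.6,0,-0.2,0.3,-1],[2.6,6.1,4.6,0,-0.2,0.3,-1],[2.6,6.1,4.6,0,-0.2,0.3,-1]]])

```text
time_s: 6.62
position: [0.5864, -0.0656, 0.251]
tcp_rot: [[-0.984, 0.176, 0.004], [0.176, 0.984, -0.001], [-0.004, -0.0, -1.0]]
force: [0.1, -0.6, -2.6]
opening: 0.364
grasp_force: 30.0
```

```bash
python3 - <<'E'
from h import *
cell(2,.2125)
E
```

```text
t 6.62 d [0.23 0.21 3.85] rot [-0.03  0.21 -0.05] F [ 0.1 -0.6 -2.6] pos [ 0.5864 -0.0656  0.251 ] open 0.364
```

Emit:
apply_moves(steps=[[[0.2,0.2,0.8,0,0.1,0,-1],[0.2,0.2,1.5,0,0.1,0,-1],[0.2,0.2,2.2,0,0.1,0,-1],[0.2,0.2,2.8,0,0.1,0,-1],[0.2,0.2,3.2,0,0.1,0,-1],[0.2,0.2,3.4,0,0.1,0,-1],[0.2,0.2,3.4,0,0.1,0,-1],[0.2,0.2,3.4,0,0.1,0,-1]]])

```text
time_s: 7.62
position: [0.5836, -0.0625, 0.2159]
tcp_rot: [[-0.984, 0.176, -0.001], [0.176, 0.984, 0.0], [0.001, 0.0, -1.0]]
force: [0.1, -0.5, -4.5]
opening: 0.364
grasp_force: 30.0
```

```bash
python3 - <<'E'
from h import *
cell(2,.2125)
E
```

```text
t 7.62 d [-0.11 -0.05  0.34] rot [ 0.01 -0.05 -0.03] F [ 0.1 -0.5 -4.5] pos [ 0.5836 -0.0625  0.2159] open 0.364
```

Emit:
apply_moves(steps=[[[-0.1,0,0.1,0,0,0,-1],[-0.1,0,0.2,0,0,0,-1],[-0.1,0,0.3,0,0,0,-1],[-0.1,0,0.4,0,0,0,-1],[-0.1,0,0.4,0,0,0,-1]]])

```text
time_s: 8.25
position: [0.5851, -0.0628, 0.2127]
tcp_rot: [[-0.984, 0.176, 0.001], [0.176, 0.984, -0.0], [-0.001, -0.0, -1.0]]
force: [-0.1, 0.4, -0.9]
opening: 0.357
grasp_force: 30.0
```

```bash
python3 - <<'E'
from h import *
cell(2,.2125)
E
```

```text
t 8.25 d [ 0.05 -0.04  0.02] rot [-0.    0.04 -0.03] F [-0.1  0.4 -0.9] pos [ 0.5851 -0.0628  0.2127] open 0.357
```

Emit:
apply_moves(steps=[[[0,0,0.1,0,0,0,-1],[0,0,0.2,0,0,0,-1],[0,0,0.2,0,0,0,-1]]])

```text
time_s: 8.62
position: [0.5855, -0.063, 0.2113]
tcp_rot: [[-0.984, 0.176, 0.002], [0.176, 0.984, -0.0], [-0.002, -0.0, -1.0]]
force: [-0.0, 0.3, 4.6]
opening: 0.366
grasp_force: 30.0
```

Emit:
apply_moves(steps=[[[0,0,-2,0,0,0,-1],[0,0,-4,0,0,0,-1],[0.5,0,-4,0,0,0,-1],[2.5,0,-4,0,0,0,-1],[4.4,0,-4,0,0,0,-1],[4.4,0,-4,0,0,0,-1],[4.4,0,-4,0,0,0,-1],[4.4,0,-3,0,0,0,-1],[4.4,0,-2.2,0,0,0,-1],[4.4,0,-1.5,0,0,0,-1],[4.4,0,-0.9,0,0,0,-1],[4.4,0,-0.5,0,0,0,-1],[4.4,0,-0.3,0,0,0,-1],[4.4,0,-0.1,0,0,0,-1],[4.4,0,-0.1,0,0,0,-1],[4.4,0,0,0,0,0,-1],[4.4,0,0,0,0,0,-1],[4.4,0,0,0,0,0,-1]]])

```text
time_s: 10.88
position: [0.5421, -0.0552, 0.2112]
tcp_rot: [[-0.984, 0.176, 0.002], [0.176, 0.984, -0.0], [-0.002, -0.0, -1.0]]
force: [-1.6, 1.1, 4.3]
opening: 0.365
grasp_force: 30.0
```

```bash
python3 - <<'E'
from h import *
cell(1,.2125)
E
```

```text
t 10.88 d [ 0.08 -0.05 -0.13] rot [-0.01  0.1  -0.03] F [-1.6  1.1  4.3] pos [ 0.5421 -0.0552  0.2112] open 0.365
```

Emit:
apply_moves(steps=[[[0,0,-2,0,0,0,-1],[0,0,-4,0,0,0,-1],[0.5,0,-4,0,0,0,-1],[2.5,0,-4,0,0,0,-1],[4.4,0,-4,0,0,0,-1],[4.4,0,-4,0,0,0,-1],[4.4,0,-4,0,0,0,-1],[4.4,0,-3,0,0,0,-1],[4.4,0,-2.2,0,0,0,-1],[4.4,0,-1.5,0,0,0,-1],[4.4,0,-0.9,0,0,0,-1],[4.4,0,-0.5,0,0,0,-1],[4.4,0,-0.3,0,0,0,-1],[4.4,0,-0.1,0,0,0,-1],[4.4,0,-0.1,0,0,0,-1],[4.4,0,0,0,0,0,-1],[4.4,0,0,0,0,0,-1],[4.4,0,0,0,0,0,-1]]])

```text
time_s: 13.12
position: [0.4988, -0.0474, 0.2112]
tcp_rot: [[-0.984, 0.176, 0.002], [0.176, 0.984, -0.0], [-0.002, -0.0, -1.0]]
force: [-1.3, 1.2, 5.7]
opening: 0.366
grasp_force: 30.0
```

```bash
python3 - <<'E'
from h import *
cell(0,.2125)
E
```

```text
t 13.12 d [ 0.08 -0.05 -0.13] rot [-0.    0.1  -0.03] F [-1.3  1.2  5.7] pos [ 0.4988 -0.0474  0.2112] open 0.366
```

Emit:
apply_moves(steps=[[[0,0,-2,0,0,0,-1],[0,0,-4,0,0,0,-1],[0,-1,-4,0,0,0,-1],[0,-5,-4,0,0,0,-1],[0,-9,-4,0,0,0,-1],[0,-12,-4,0,0,0,-1],[0,-12.6,-4,0,0,0,-1],[0,-12.6,-4,0,0,0,-1],[0,-12.6,-3,0,0,0,-1],[0,-12.6,-2.2,0,0,0,-1],[0,-12.6,-1.5,0,0,0,-1],[0,-12.6,-0.9,0,0,0,-1],[0,-12.6,-0.5,0,0,0,-1],[0,-12.6,-0.3,0,0,0,-1],[0,-12.6,-0.1,0,0,0,-1],[0,-12.6,-0.1,0,0,0,-1],[0,-12.6,0,0,0,0,-1],[0,-12.6,0,0,0,0,-1],[0,-12.6,0,0,0,0,-1]]])

```text
time_s: 15.5
position: [0.4765, -0.1715, 0.2111]
tcp_rot: [[-0.984, 0.176, 0.001], [0.176, 0.984, -0.001], [-0.001, -0.0, -1.0]]
force: [-0.7, 2.0, 6.2]
opening: 0.365
grasp_force: 30.0
```

```bash
python3 - <<'E'
from h import *
cell(3,.2125)
E
```

```text
t 15.5 d [ 0.06 -0.05 -0.14] rot [-0.01  0.08 -0.04] F [-0.7  2.   6.2] pos [ 0.4765 -0.1715  0.2111] open 0.365
```

Emit:
apply_moves(steps=[[[0,0,-2,0,0,0,-1],[0,0,-4,0,0,0,-1],[-0.5,0,-4,0,0,0,-1],[-2.5,0,-4,0,0,0,-1],[-4.4,0,-4,0,0,0,-1],[-4.4,0,-4,0,0,0,-1],[-4.4,0,-4,0,0,0,-1],[-4.4,0,-3,0,0,0,-1],[-4.4,0,-2.2,0,0,0,-1],[-4.4,0,-1.5,0,0,0,-1],[-4.4,0,-0.9,0,0,0,-1],[-4.4,0,-0.5,0,0,0,-1],[-4.4,0,-0.3,0,0,0,-1],[-4.4,0,-0.1,0,0,0,-1],[-4.4,0,-0.1,0,0,0,-1],[-4.4,0,0,0,0,0,-1],[-4.4,0,0,0,0,0,-1],[-4.4,0,0,0,0,0,-1]]])

```text
time_s: 17.75
position: [0.5194, -0.1791, 0.2103]
tcp_rot: [[-0.984, 0.176, 0.0], [0.176, 0.984, 0.0], [-0.0, 0.0, -1.0]]
force: [-0.1, -0.3, -2.4]
opening: 0.365
grasp_force: 30.0
```

```bash
python3 - <<'E'
from h import *
cell(4,.1125)
E
```

```text
t 17.75 d [ 0.02 -0.05  9.78] rot [ 0.    0.   -0.04] F [-0.1 -0.3 -2.4] pos [ 0.5194 -0.1791  0.2103] open 0.365
```

Emit:
apply_moves(steps=[[[0,0,0.4,0,0,0,-1],[0,0,0.8,0,0,0,-1],[0,0,1.4,0,0,0,-1],[0,0,2.2,0,0,0,-1],[0,0,3,0,0,0,-1],[0,0,3.8,0,0,0,-1],[0,0,4,0,0,0,-1]]])

```text
time_s: 18.62
position: [0.519, -0.1788, 0.1694]
tcp_rot: [[-0.984, 0.176, -0.001], [0.176, 0.984, 0.001], [0.001, 0.001, -1.0]]
force: [-0.1, 0.6, -2.4]
opening: 0.365
grasp_force: 30.0
```

Emit:
apply_moves(steps=[[[0,0,1,0,0,0,-1],[0,0,2,0,0,0,-1],[0,0,3,0,0,0,-1],[0,0,4,0,0,0,-1],[0,0,4.8,0,0,0,-1],[0,0,5.2,0,0,0,-1],[0,0,5.4,0,0,0,-1],[0,0,5.5,0,0,0,-1],[0,0,5.5,0,0,0,-1]]])

```text
time_s: 19.75
position: [0.5195, -0.1791, 0.1154]
tcp_rot: [[-0.984, 0.176, 0.0], [0.176, 0.984, -0.0], [-0.0, -0.0, -1.0]]
force: [-0.0, 0.3, -3.4]
opening: 0.362
grasp_force: 30.9
```

```bash
python3 - <<'E'
from h import *
cell(4,.1125)
E
```

```text
t 19.75 d [ 0.03 -0.04  0.29] rot [-0.    0.02 -0.04] F [-0.   0.3 -3.4] pos [ 0.5195 -0.1791  0.1154] open 0.362
```

Emit:
apply_moves(steps=[[[0,0,0.1,0,0,0,-1],[0,0,0.2,0,0,0,-1],[0,0,0.3,0,0,0,-1],[0,0,0.4,0,0,0,-1],[0,0,0.4,0,0,0,-1]]])

```text
time_s: 20.38
position: [0.5195, -0.1791, 0.1115]
tcp_rot: [[-0.984, 0.176, 0.0], [0.176, 0.984, -0.0], [-0.0, 0.0, -1.0]]
force: [-0.0, -0.4, 0.3]
opening: 0.366
grasp_force: 31.0
```

Emit:
apply_moves(steps=[[[0,0,0.1,0,0,0,-1],[0,0,0.1,0,0,0,-1]]])

```text
time_s: 20.62
position: [0.5196, -0.1791, 0.1107]
tcp_rot: [[-0.984, 0.176, 0.001], [0.176, 0.984, -0.0], [-0.001, -0.0, -1.0]]
force: [0.2, 0.9, 4.1]
opening: 0.364
grasp_force: 30.8
```

Emit:
apply_moves(steps=[[[0,0,-0.1,0,0,0,-0.1],[0,0,-0.1,0,0,0,-0.1],[0,0,-0.1,0,0,0,-0.1],[0,0,-0.1,0,0,0,-0.1]]])

```text
time_s: 21.12
position: [0.5194, -0.1791, 0.1112]
tcp_rot: [[-0.984, 0.176, -0.0], [0.176, 0.984, 0.0], [0.0, 0.0, -1.0]]
force: [0.2, -0.0, 0.6]
opening: 0.447
grasp_force: 0.9
```

Emit:
apply_moves(steps=[[[0,0,-0.5,0,0,0,-0.1],[0,0,-1.2,0,0,0,-0.1],[0,0,-2,0,0,0,-0.1],[0,0,-3,0,0,0,-0.1],[0,0,-5,0,0,0,-0.1],[0,0,-8,0,0,0,0.3],[0,0,-11,0,0,0,0.5],[0,0,-11,0,0,0,0.5]]])

```text
time_s: 22.12
position: [0.5213, -0.1801, 0.2246]
tcp_rot: [[-0.984, 0.176, 0.007], [0.176, 0.984, -0.004], [-0.007, -0.003, -1.0]]
force: [1.0, 0.1, -1.2]
opening: 0.693
grasp_force: 0.0
```

```bash
python3 - <<'E'
from h import *
delta([.5785,.2500,.165],-13.2)
E
```

```text
t 22.12 d [ 1.98 43.37  5.83] rot [-0.14  0.42  3.08] F [ 1.   0.1 -1.2] pos [ 0.5213 -0.1801  0.2246] open 0.693
```

Emit:
apply_moves(steps=[[[0.2,5,0,0,0,3,0.5],[0.5,10,0,0,0,3,0.5],[0.8,16,0,0,0,3,0.5],[1,22,0,0,0,3,0.5],[1.3,28,0,0,0,3,0.5],[1.6,34,0,0,0,3,0.5],[1.8,39,1,0,0,3,0.5],[1.9,43.3,3,0,0.1,3,0.5],[1.9,43.3,5.8,0,0.1,3,0.5],[1.9,43.3,5.8,0,0.1,3,0.5],[1.9,43.3,5.8,0,0.1,3,0.5]]])

```text
time_s: 23.5
position: [0.5771, 0.2501, 0.1636]
tcp_rot: [[-0.974, 0.228, -0.002], [0.228, 0.974, 0.0], [0.002, 0.0, -1.0]]
force: [1.2, -0.6, -0.0]
opening: 0.75
grasp_force: 0.0
```

```bash
python3 - <<'E'
from h import *
import pickle
delta([.5795,.2503,.1045],-13.2)
m=bot.camera_model("wrist");im=bot.capture("wrist");pickle.dump(m,open("w4.pkl","wb"))
cv2.imwrite("pics/w4.png",cv2.resize(im[140:290,200:440],None,fx=3.3,fy=3.3,interpolation=2))
E
```

```text
t 23.5 d [-0.24  0.07  5.9 ] rot [ 0.   -0.1   0.03] F [ 1.2 -0.6 -0. ] pos [0.5771 0.2501 0.1636] open 0.75
```

View pics/w4.png

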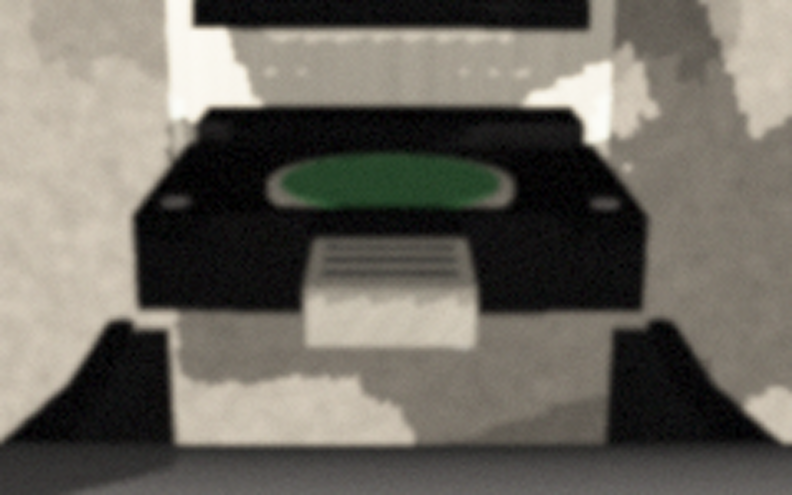

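The crop shows the green cassette clearly: frame corners at (136,214), (648,214), (140,307) and (641,309), pull top at (304,292)-(477,292) down to y=348.

```bash
python3 - <<'E'
from h import *
import pickle
m=pickle.load(open("w4.pkl","rb"))
P=[[-.006,-.016,.112],[-.006,.016,.112],[.006,-.016,.112],[.006,.016,.112],[-.011,-.054,.08],[-.011,.054,.08],[.011,-.054,.08],[.011,.054,.08]]
q=(np.array([(303,290),(478,290),(305,347),(476,347),(136,214),(648,214),(140,307),(641,309)])-1.2)/3.3+[200,140]
p,r=fit([(m,P,q)],[.55,.25,-.2]);print(p[:2],np.degrees(p[2]),r.round(1))
delta([p[0],p[1],.1045],-13.2)
E
```

```text
[0.58032504 0.24979519] -13.282581427136238 [1.  0.9 0.3 0.4 1.5 0.9 1.4 1.2]
t 23.55 d [-0.28  0.03  5.97] rot [ 0.04 -0.03  0.01] F [-0.1 -1.3  0. ] pos [0.5776 0.25   0.1642] open 0.755
```

Emit:
apply_moves(steps=[[[-0.2,0,3,0,0,0,0.5],[-0.2,0,5,0,0,0,0.5],[-0.2,0,5.9,0,0,0,0.5],[-0.2,0,5.9,0,0,0,0.5],[-0.2,0,5.9,0,0,0,0.5]]])

```text
time_s: 24.18
position: [0.5797, 0.2501, 0.1056]
tcp_rot: [[-0.974, 0.228, 0.001], [0.228, 0.974, 0.001], [-0.0, 0.001, -1.0]]
force: [-0.1, -0.3, 0.8]
opening: 0.75
grasp_force: 0.0
```

```bash
python3 - <<'E'
from h import *
delta([.5801,.25,.1045],-13.2)
E
```

```text
t 24.18 d [-0.05 -0.    0.11] rot [0.06 0.02 0.05] F [-0.1 -0.3  0.8] pos [0.5797 0.2501 0.1056] open 0.75
```

Emit:
apply_moves(steps=[[[0,0,0.1,0,0,0,-1],[0,0,0.1,0,0,0,-1],[0,0,0.1,0,0,0,-1],[0,0,0.1,0,0,0,-1],[0,0,0.1,0,0,0,-1],[0,0,-1,0,0,0,-1],[0,0,-3,0,0,0,-1],[0,0,-5,0,0,0,-1],[0,0,-9,0,0,0,-1],[0,0,-13,0,0,0,-1],[0,0,-16,0,0,0,-1],[0,0,-16,0,0,0,-1]]])

```text
time_s: 25.68
position: [0.5804, 0.2505, 0.2672]
tcp_rot: [[-0.974, 0.227, 0.005], [0.227, 0.974, 0.002], [-0.004, 0.003, -1.0]]
force: [-0.0, -0.3, -3.2]
opening: 0.364
grasp_force: 30.0
```

```bash
python3 - <<'E'
from h import *
cell(5,.265)
E
```

```text
t 25.68 d [ -8.2  -43.04   0.13] rot [ 0.17  0.23 -3.03] F [-0.  -0.3 -3.2] pos [0.5804 0.2505 0.2672] open 0.364
```

Emit:
apply_moves(steps=[[[-1,-5,0,0,0,-3,-1],[-2,-11,0,0,0,-3,-1],[-3.3,-17,0,0,0,-3,-1],[-4.5,-23,0,0,0,-3,-1],[-5.6,-29,0,0,0,-3,-1],[-6.8,-35,0,0,0,-3,-1],[-7.7,-40,0,0,0,-3,-1],[-8.2,-43,0,0,0,-3,-1],[-8.2,-43,0,0,0,-3,-1],[-8.2,-43,0,0,0,-3,-1],[-8.2,-43,0,0,0,-3,-1]]])

```text
time_s: 27.05
position: [0.5608, -0.1858, 0.2635]
tcp_rot: [[-0.985, 0.174, -0.003], [0.174, 0.985, 0.002], [0.003, 0.001, -1.0]]
force: [-0.3, 0.7, -3.1]
opening: 0.368
grasp_force: 30.0
```

```bash
python3 - <<'E'
from h import *
cell(5,.2125)
E
```

```text
t 27.05 d [-0.21 -0.12  5.09] rot [ 0.06 -0.19  0.05] F [-0.3  0.7 -3.1] pos [ 0.5608 -0.1858  0.2635] open 0.368
```

Probe cell 5 the same way, to the same depth.

Emit:
apply_moves(steps=[[[-0.1,-0.1,1,0,-0.1,0,-1],[-0.1,-0.1,2,0,-0.1,0,-1],[-0.1,-0.1,2.7,0,-0.1,0,-1],[-0.1,-0.1,3.4,0,-0.1,0,-1],[-0.1,-0.1,4,0,-0.1,0,-1],[-0.1,-0.1,4.5,0,-0.1,0,-1],[-0.1,-0.1,4.9,0,-0.1,0,-1],[-0.1,-0.1,5.1,0,-0.1,0,-1],[-0.1,-0.1,5.2,0,-0.1,0,-1],[-0.1,-0.1,5.2,0,-0.1,0,-1],[-0.1,-0.1,5.2,0,-0.1,0,-1]]])

```text
time_s: 28.42
position: [0.5618, -0.1885, 0.2119]
tcp_rot: [[-0.984, 0.176, -0.0], [0.176, 0.984, 0.0], [0.0, 0.0, -1.0]]
force: [0.2, 0.2, -4.1]
opening: 0.362
grasp_force: 30.0
```

```bash
python3 - <<'E'
from h import *
cell(5,.1125)
E
```

```text
t 28.43 d [-0.05  0.13  9.94] rot [ 0.01 -0.02 -0.03] F [ 0.2  0.2 -4.1] pos [ 0.5618 -0.1885  0.2119] open 0.362
```

No resistance, so this cell is empty. Descend in checked stages.

Emit:
apply_moves(steps=[[[0,0.1,0.2,0,0,0,-1],[0,0.1,0.4,0,0,0,-1],[0,0.1,0.7,0,0,0,-1],[0,0.1,1.2,0,0,0,-1],[0,0.1,2,0,0,0,-1],[0,0.1,3,0,0,0,-1],[0,0.1,4,0,0,0,-1],[0,0.1,4,0,0,0,-1]]])

```text
time_s: 29.42
position: [0.5612, -0.1871, 0.1706]
tcp_rot: [[-0.984, 0.176, -0.003], [0.176, 0.984, 0.002], [0.003, 0.001, -1.0]]
force: [-0.2, 0.5, -4.7]
opening: 0.366
grasp_force: 30.0
```

Emit:
apply_moves(steps=[[[0,0,1,0,0,0,-1],[0,0,2,0,0,0,-1],[0,0,3,0,0,0,-1],[0,0,4,0,0,0,-1],[0,0,4.8,0,0,0,-1],[0,0,5.2,0,0,0,-1],[0,0,5.5,0,0,0,-1],[0,0,5.6,0,0,0,-1],[0,0,5.6,0,0,0,-1]]])

```text
time_s: 30.55
position: [0.5621, -0.1875, 0.1162]
tcp_rot: [[-0.984, 0.176, 0.0], [0.176, 0.984, 0.0], [-0.0, 0.0, -1.0]]
force: [-0.4, 0.4, -2.9]
opening: 0.366
grasp_force: 31.0
```

Emit:
apply_moves(steps=[[[0,0,0.1,0,0,0,-1],[0,0,0.2,0,0,0,-1],[0,0,0.3,0,0,0,-1],[0,0,0.3,0,0,0,-1]]])

```text
time_s: 31.05
position: [0.562, -0.1875, 0.1131]
tcp_rot: [[-0.984, 0.176, -0.0], [0.176, 0.984, 0.0], [0.0, 0.0, -1.0]]
force: [1.0, -0.1, -2.7]
opening: 0.363
grasp_force: 30.8
```

Emit:
apply_moves(steps=[[[0,0,0.1,0,0,0,-1],[0,0,0.2,0,0,0,-1],[0,0,0.2,0,0,0,-1]]])

```text
time_s: 31.42
position: [0.5622, -0.1875, 0.1113]
tcp_rot: [[-0.984, 0.176, 0.0], [0.176, 0.984, 0.0], [-0.0, 0.0, -1.0]]
force: [0.6, -0.3, -1.5]
opening: 0.363
grasp_force: 31.0
```

Emit:
apply_moves(steps=[[[0,0,0.05,0,0,0,-1],[0,0,0.05,0,0,0,-1]]])

```text
time_s: 31.68
position: [0.5622, -0.1876, 0.111]
tcp_rot: [[-0.984, 0.176, 0.001], [0.176, 0.984, -0.0], [-0.001, -0.0, -1.0]]
force: [-0.6, -0.0, 0.7]
opening: 0.363
grasp_force: 30.8
```

Emit:
apply_moves(steps=[[[0,0,0.1,0,0,0,-1],[0,0,0.1,0,0,0,-1]]])

```text
time_s: 31.92
position: [0.5623, -0.1876, 0.1102]
tcp_rot: [[-0.984, 0.176, 0.001], [0.176, 0.984, -0.0], [-0.001, -0.0, -1.0]]
force: [-0.8, 0.7, 4.8]
opening: 0.365
grasp_force: 30.8
```

Emit:
apply_moves(steps=[[[0,0,-0.1,0,0,0,-0.1],[0,0,-0.1,0,0,0,-0.1],[0,0,-0.1,0,0,0,-0.1],[0,0,-0.1,0,0,0,-0.1]]])

```text
time_s: 32.42
position: [0.562, -0.1875, 0.1104]
tcp_rot: [[-0.984, 0.176, -0.0], [0.176, 0.984, 0.0], [0.0, 0.0, -1.0]]
force: [0.7, 0.2, -1.4]
opening: 0.449
grasp_force: 1.0
```

Emit:
apply_moves(steps=[[[0,0,-0.5,0,0,0,-0.1],[0,0,-1.2,0,0,0,-0.1],[0,0,-2,0,0,0,-0.1],[0,0,-3,0,0,0,-0.1],[0,0,-5,0,0,0,-0.1],[0,0,-8,0,0,0,-0.1],[0,0,-12,0,0,0,-0.1],[0,0,-17,0,0,0,-0.1],[0,0,-17,0,0,0,-0.1],[0,0,-17,0,0,0,-0.1]]])

```text
time_s: 33.67
position: [0.5618, -0.1873, 0.2812]
tcp_rot: [[-0.984, 0.176, 0.001], [0.176, 0.984, -0.0], [-0.001, -0.0, -1.0]]
force: [0.2, -0.5, 0.3]
opening: 0.447
grasp_force: 0.0
```

```bash
python3 - <<'E'
from h import *
cell(5,.28)
a=bot.capture("wrist");b=bot.capture("side")[100:330,180:450]
cv2.imwrite("pics/end.png",np.hstack([cv2.resize(a,(400,250)),cv2.resize(b,(400,341))[:250]]) if 0 else np.vstack([cv2.resize(a[:250],(640,250)),cv2.resize(b,(400,341)).copy() if 0 else cv2.copyMakeBorder(cv2.resize(b,(400,341)),0,0,0,240,0)]))
E
```

```text
t 33.67 d [-0.06  0.02  0.12] rot [-0.01  0.04 -0.03] F [ 0.2 -0.5  0.3] pos [ 0.5618 -0.1873  0.2812] open 0.447
```

View pics/end.png

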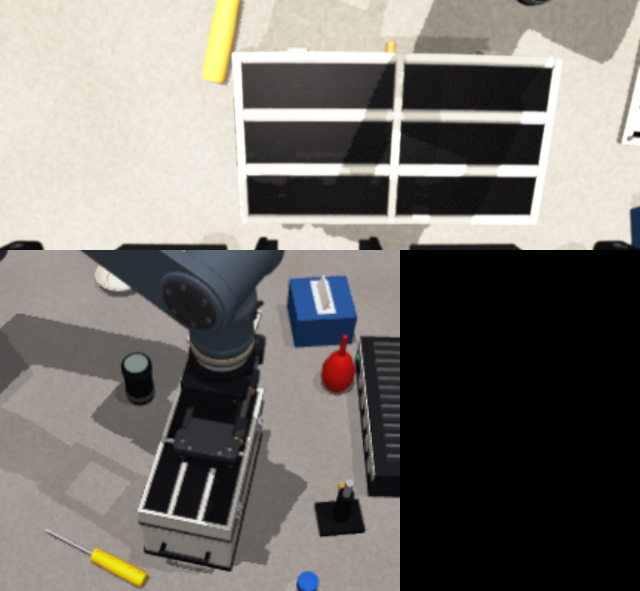

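All six flaps have closed flat (wrist view, rim at 235-560 x 52-222), the gripper is empty and clear, and the other things look unmoved. I'm handing the job in.

```bash
python3 -c "
from rig import bot
print(bot.hand_in())"
```

```text
the job is handed in; nothing more can be done
None
```

The amber cassette is in cell 4 and the green one in cell 5, both on the floor pad, released and with the flaps shut over them; the job was handed in at about 34 s, with no verdict returned.

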